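# Nest the steel tumblers in their cradle and latch the gate

## Robot

A 7-joint arm with a two-finger parallel gripper is mounted at the origin on the work surface. World frame = base frame: x ahead of the robot, y to its left, z up, the work surface at z = 0. Lengths are in m, angles in rad, forces in N, time in s.
With the tool pointing down it reaches from about 0.35 to 0.775 m from the base axis. Payload 3.1 kg.
Tool frame: the origin (TCP) lies at the very end of the fingers, on their centre line; the grasp point (between the pads) lies 19 mm behind it; z points along the fingers, y is the line along which they close (so a half turn about z gives the same grasp; the last joint's range is limited). The gripper opens to 85 mm and grips with 20 to 120 N. Pads are 22 mm wide; open, the fingers measure 114 mm over their backs; the gripper's body (76 mm by 85 mm) begins 54 mm behind the grasp point. The pads swing forward as they close: fully open they stand 13 mm farther back than shut.
Start: joints at [1.235, 0.311, 0.014, 1.512, -0.004, 1.319, -0.027], TCP at [0.159, -0.526, 0.193] pointing down, gripper open.
Joint ranges: [-2.7, 2.7], [-0.3, 1.91], [-1.27, 1.3], [0.12, 2.57], [-1.44, 4.58], [0.2, 2.03], [-3.05, 3.05]. Speed limits (rad/s): [2.79, 2.79, 3.14, 3.14, 3.14, 3.14, 3.14].

## Interface

Orientations are given as a unit quaternion [w, x, y, z].
In Python, from cell import env gives the robot as it stands.
- The arm moves only by the tool send_rows, never from a script. Its argument "commands" is a list of rows, each a list of 3 entries, a list of its own where there are three numbers: the gripper command: -1 is fully open, 1 is shut, values between are in proportion, then the shift along the tool's x, y, z normalised to -1 to 1, where 1 is 50 cm, then the turn, a rotation vector about the tool's x, y, z normalised to -1 to 1, where 1 is 45 degrees. A call has 1 to 5 rows; each row shifts and turns the commanded pose from where the row before left it, along the tool's axes as they then stand; what a row does not reach is not made up. A row lasts 1/10 s, in which the tool goes at most 50 mm and 8.59 degrees, less where a joint would pass 70% of its speed; a pose out of reach is approached as far as the arm can. A call with a number of a shift or a turn outside -1 to 1 is refused whole. A call with a gripper value outside its range is refused whole. The fingers move at their own pace and stop on an object; "force" is the grip in N (left out, the last holds). Time passes only in rows, so rows that do not move let the fingers close. It gives the time, the measured TCP pose, the force, the opening and the grip force at its end, in the units of the state.
- env.get_obs(): the state, without advancing time (a new reading comes with each control period).
- env.read_camera(name): name is "scene" or "top" or "wrist"; returns a dict with "image" (384x512x3 uint8, red, green, blue), "fov_y" (degrees; the focal length in pixels is half the picture's height over the tangent of half this angle, whatever the lens; pixels are square), "cx", "cy" (the principal point, pixels), "R" (3x3) and "t" (3): a world point X has camera coordinates R X + t; the wrist camera has in their place "hand_eye" (4x4, takes a point from camera to tool coordinates, whose origin is the TCP and whose axes are the flange's). Camera axes: x right, y down, z forward; pixel columns grow to the right and rows downward; lengths in m; the calibration is good to about 2 mm. The wrist camera is an equidistant fisheye: a pixel r from the principal point sees the ray r / f radians off the axis. A picture is of the moment at which its call begins: read the wrist's pose just before it. There is no depth.
- env.hand_in(): hands the job in; it is judged then, once.
The state is a dict: "t": time; "qpos": joint angles; "dq": joint speeds; "tau": joint torques, N m; "tool_pos": TCP position; "ee_rot": TCP orientation; "force": force on the tool from outside, world axes, zero at the start; "torque": the same for the moment, N m; "grip_width": finger opening in m; "finger_force": force on a finger pad.
Only numpy, scipy, OpenCV 4.12 (cv2) and the standard library are available. Lean on these libraries where they do the work, as an engineer would, in place of code of your own. Each camera call takes 0.05 s, during which the arm holds its last target. There are 200 camera calls.

## Task

Swing the gate lever of the tumbler cradle right back into its open notch. Then slide the two tumblers that lie outside the gate along the trough, without lifting any tumbler out of it, until all three are nested fully home in one another and against the end stop, and only then swing the lever back into the notch marked with the white line, so that the gate stands straight across the trough behind them. Leave the soap bottle and the mug where they are.

Things in the scene. Friction and masses are not known exactly. Their poses are not given: they have to be found in the camera images.
- cradle: Fixed cup cradle: wooden base, aluminium V trough along its y axis, y = -200 to +200 mm. Origin: underside centre, on the counter, below the V's bottom line. V sides rise at 40 degrees from height 10 mm to edges at x = +-35 mm, height 40 mm. Open end at +y. A lying tumbler's mouth centre is at x = 0, height 54 mm, its top at 88 mm. All home: mouth centres at y = -128, -106, -85 mm.
- cradle_stop (a point): Middle of the inner face of the wooden end stop (cradle y = -200 mm), at the bottom line of the V, height 10 mm. The stop is 100 mm wide, 62 mm high, 10 mm thick.
- gate_pivot (a point): Top centre of the gate lever's upright pivot, cradle x = +60, y = -74 mm, height 67 mm. To -x goes the gate arm (60 mm long, 8 mm thick, at 54 to 66 mm height), to +x the handle with its knob.
- notch (a point): Centre of the white line (20 x 5 mm) of the marked notch, on the dark quarter-round notch plate (radius 84 mm about the pivot) under the handle, 73 mm from the pivot along cradle +x, height 41 mm. The handle stands right above it when the gate is shut.
- gate (a joint): Gate lever angle, rad, hard stops -0.3 and 1.6. 0: in the white-line notch, arm straight across the trough. Grows clockwise seen from above: the arm swings towards the open end, the knob towards the end stop. Open notch at 1.45: arm beside the trough. A sprung plunger clicks in each notch between ridges 0.12 rad either side (about 5 to 10 N at the knob to cross); elsewhere about 1 N, stays where left.
- gate_knob (a point): Centre of the top face of the upright black knob on the lever's handle: 18 mm diameter, 36 mm tall, this point 98 mm above the counter, 70 mm from the pivot. Free on all sides and above.
- cup_end: Tumbler inside the gate, near the end stop; origin: centre of its mouth; axes turn as it rolls. All three are identical bare steel tapered cups: 70 mm long, 68 mm outside diameter at the mouth, 52 mm 22 mm above the foot, 29 mm at the foot, wall 1.6 mm, 105 to 200 g, lying mouth to the open end. Inner floor 22 mm above the foot face, so a nested one stands out 22 mm; loose fit.
- cup_mid: Middle tumbler, outside the gate, same shape as cup_end; origin: centre of its mouth; axes turn as it rolls. Lying in the V its axis dips 0.22 rad towards the foot, so the mouth's lower edge is 7 mm nearer to the open end than the mouth centre.
- cup_out: Tumbler nearest the open end, same shape as cup_end; origin: centre of its mouth; axes turn as it rolls. Pushing its rim towards the end stop drives the others before it and nests them; sliding takes some 1 to 5 N.
- cup_end_mouth (a point): Centre of the mouth of cup_end, on its axis in the plane of its rim.
- cup_end_foot (a point): Centre of the flat foot face of cup_end, on its axis.
- cup_mid_mouth (a point): Centre of the mouth of cup_mid, on its axis in the plane of its rim.
- cup_mid_foot (a point): Centre of the flat foot face of cup_mid, on its axis.
- cup_out_mouth (a point): Centre of the mouth of cup_out, on its axis in the plane of its rim.
- cup_out_foot (a point): Centre of the flat foot face of cup_out, on its axis.
- soap: Bystander: green soap bottle with white cap, 56 mm diameter, 170 mm tall, standing; origin at the centre of its underside.
- mug: Bystander: white mug, 80 mm diameter, 90 mm tall; origin at the centre of its underside, handle along its +y.
Things that resemble listed ones, but are neither listed nor needed, are in the scene too. What is shaped like the cup_end but turquoise is not meant.

How it is judged:
On the way, in this order (a step that is already met when the one before it is completed fails the run):
1. the gate lever is in its open notch (value of joint gate above 1.33 rad), for 0.2 s.
2. with the gate still open, all three tumblers are nested fully home and against the end stop (distance between cup_mid_mouth and cup_end_mouth below 0.027 m and distance between cup_mid_foot and cup_end_foot below 0.027 m and distance between cup_out_mouth and cup_mid_mouth below 0.027 m and distance between cup_out_foot and cup_mid_foot below 0.027 m and y of cup_end_foot in the frame of cradle below -0.19 m and value of joint gate above 1 rad), for 0.2 s.
At the end, for the whole second after the job is handed in: Lever within 0.08 rad of the white-line notch; each tumbler's mouth and foot centres within 25 mm of the next one's (20 when fully home); end tumbler's foot centre within 10 mm of the stop's face (3 when home); all at rest, within 12 mm of the trough's middle line (distance between cup_mid_mouth and cup_end_mouth below 0.027 m and distance between cup_mid_foot and cup_end_foot below 0.027 m and distance between cup_out_mouth and cup_mid_mouth below 0.027 m and distance between cup_out_foot and cup_mid_foot below 0.027 m and y of cup_end_foot in the frame of cradle below -0.19 m and x of cup_end_mouth in the frame of cradle between -0.012 and 0.012 m and x of cup_mid_mouth in the frame of cradle between -0.012 and 0.012 m and x of cup_out_mouth in the frame of cradle between -0.012 and 0.012 m and linear speed of each of cup_end, cup_mid, cup_out below 0.02 m/s and value of joint gate between -0.08 and 0.08 rad); the robot touches nothing.
It fails at once if a tumbler is lifted out of the trough (height (world z) of any of cup_end_mouth, cup_mid_mouth, cup_out_mouth above 0.095 m or height (world z) of any of cup_end_foot, cup_mid_foot, cup_out_foot above 0.085 m).
It fails at once if a bystander is moved more than 25 mm (distance of any of soap, mug from where it was at the start of the episode above 0.025 m).
It also fails if it takes over 69 s, if anything falls off the work surface, if the arm or the gripper's body presses on something with over 40 N, if the wrist force passes 120 N, or if a joint passes its speed limit or range.

## Working session

There is one attempt and no reset: what is moved stays moved. The work goes in short steps, Python scripts to look and compute and a tool call to move; the robot and the scene stay as the last step left them, time stands still between calls to the robot, and variables do not carry over. Pictures are saved under pics/ and viewed, at most 10 in all, crops included, and the job is handed in when it is done.

Besides the shell and the picture viewer there is one more tool, called as name(argument=value, ...) on one line, values as JSON. send_rows: Moves the arm, as the interface text tells. Its arguments: {"type":"object","properties":{"commands":{"type":"array","items":{"type":"array"}},"force":{"type":"number"}},"required":["commands"]}

```bash
mkdir -p pics; ls
python3 - <<'E'
from cell import env
import cv2,pickle
o=env.get_obs();print({k:o[k] for k in('t','tool_pos','ee_rot','force','grip_width')})
for n in('scene','top'):
    d=env.read_camera(n);cv2.imwrite(f'pics/{n}0.png',cv2.resize(d['image'][:,:,::-1],(800,600),interpolation=cv2.INTER_CUBIC));pickle.dump(d,open(n+'.pkl','wb'))
    print(n,d['fov_y'],d['cx'],d['cy'],d['R'],d['t'])
E
```

```text
pics
{'t': 0.0, 'tool_pos': array([ 0.15902902, -0.52564368,  0.19189307]), 'ee_rot': array([-1.18570120e-03,  9.89225218e-01,  1.46396767e-01, -2.20792949e-04]), 'force': array([ 0.46511767, -0.17582039, -0.64632481]), 'grip_width': 0.08555648063658333}
scene 54.99638217981951 245.4876735511781 187.70624912537406 [[-0.48377391  0.87493609  0.02120488]
 [ 0.58646012  0.34206252 -0.73420553]
 [-0.64963631 -0.34275367 -0.67859604]] [ 0.31968222 -0.24288818  1.34566049]
top 57.66270751082697 254.87937458611194 191.06069338925366 [[ 2.22798301e-02 -9.99751529e-01  6.99078936e-04]
 [-9.95901933e-01 -2.22553360e-02 -8.76586610e-02]
 [ 8.76524386e-02  1.25680601e-03 -9.96150325e-01]] [-0.08182834  0.56186367  0.99643941]
```

View pics/top0.png

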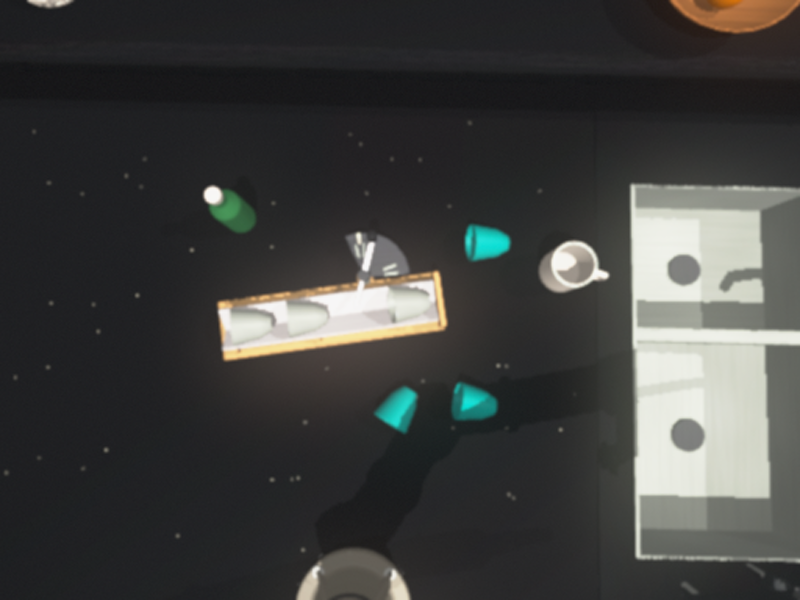

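View pics/scene0.png

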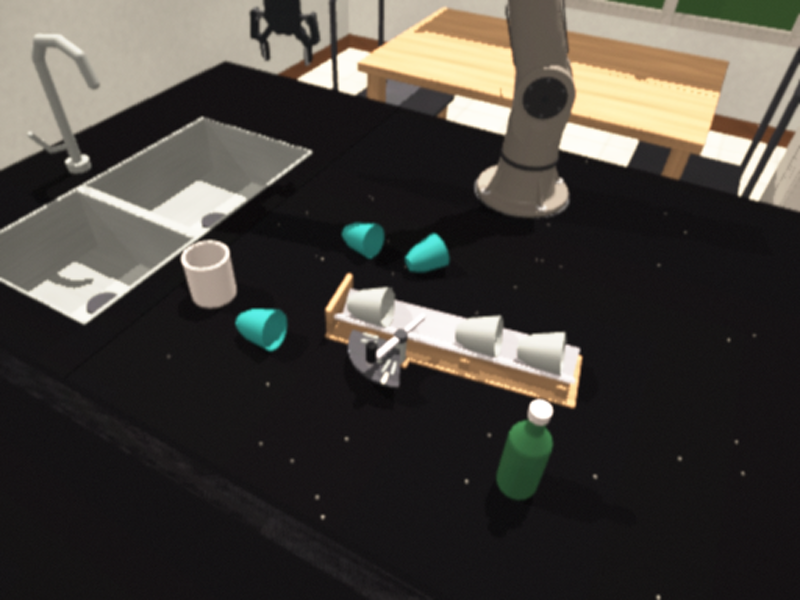

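The candidates, in top-view 800x600 pixels:
- **Wanted steel cups, in the trough:** out (250,324), mid (307,317), end (408,302).
- **Turquoise cups, not meant:** (487,242), (398,409), (474,402).
- **Gate lever:** pivot (364,273), knob (369,237).
- **White line notch:** about (356,243). Another mark, probably the open notch, is at (391,268).

I'll check these in one close crop.

```bash
cat > h.py <<'E'
import numpy as np,cv2,pickle
from scipy.optimize import least_squares
def f(d): return 192/np.tan(np.radians(d['fov_y']/2))
def proj(d,X):
    c=np.atleast_2d(X)@np.array(d['R']).T+d['t']; return c[:,:2]/c[:,2:]*f(d)+[d['cx'],d['cy']]
def ray(d,u,z):
    r=np.array(d['R']).T@np.r_[(np.array(u)-[d['cx'],d['cy']])/f(d),1]; o=-np.array(d['R']).T@d['t']
    return o+r*(z-o[2])/r[2]
def c2w(p,X):
    X=np.atleast_2d(X); c,s=np.cos(p[2]),np.sin(p[2])
    return np.c_[p[0]+c*X[:,0]-s*X[:,1],p[1]+s*X[:,0]+c*X[:,1],X[:,2]]
E
python3 - <<'E'
from h import *
d=pickle.load(open('top.pkl','rb'));s=pickle.load(open('scene.pkl','rb'))
a=cv2.resize(d['image'][135:240,130:290,::-1],(800,525),interpolation=cv2.INTER_CUBIC)
b=cv2.resize(s['image'][165:270,205:375,::-1],(800,494),interpolation=cv2.INTER_CUBIC)
cv2.imwrite('pics/ct.png',a);cv2.imwrite('pics/cs.png',b)
E
```

```text
(no output)
```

View pics/ct.png

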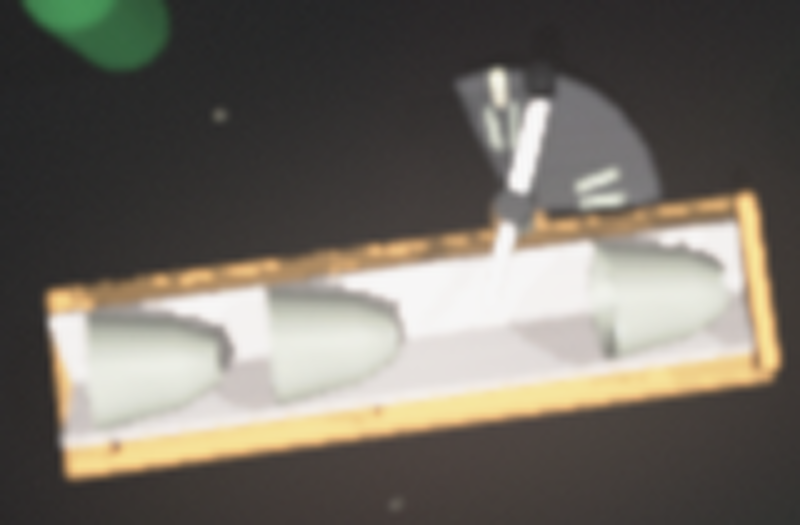

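View pics/cs.png

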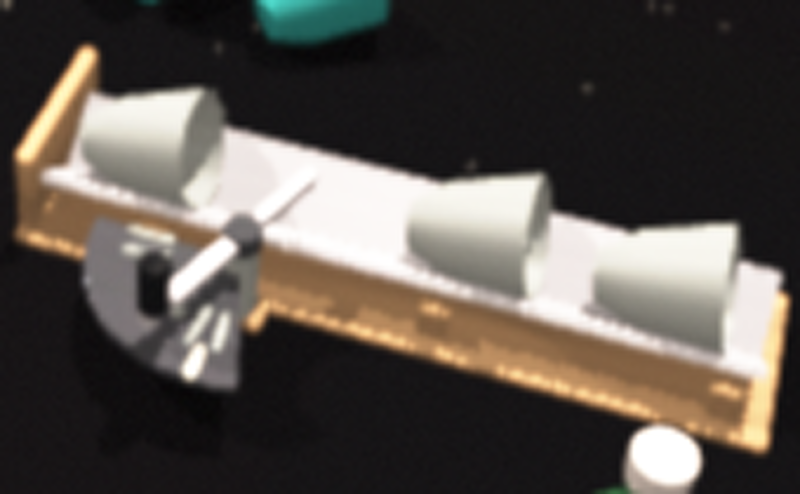

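Run:
```python
from h import *
d=pickle.load(open('top.pkl','rb'));s=pickle.load(open('scene.pkl','rb'))
T=lambda u,v:np.array([130+u/5-.4,135+v/5-.4]);S=lambda u,v:np.array([205+u*170/800-.4,165+v*170/800-.4])
pts=[(d,[.05,-.21,.062],T(757,192)),(d,[-.05,-.21,.062],T(780,378)),(d,[.06,-.074,.067],T(514,207)),(d,[.133,-.074,.041],T(498,85)),
(d,[-.035,.2,.04],T(64,443)),(d,[.035,.2,.04],T(50,318)),
(s,[.06,-.074,.067],S(244,226)),(s,[.133,-.074,.041],S(194,360)),(s,[-.05,-.21,.062],S(88,45)),(s,[.05,-.21,.062],S(18,156)),(s,[-.035,.2,.04],S(780,275)),(s,[.035,.2,.04],S(762,372))]
g=lambda p:np.concatenate([proj(c,c2w(p,X))[0]-u for c,X,u in pts])
r=least_squares(g,[.5,.1,.1],loss='soft_l1');print(r.x,g(r.x).reshape(-1,2).round(1).tolist())
p=r.x;np.save('p.npy',p)
def inv(w): 
    c,q=np.cos(p[2]),np.sin(p[2]);x,y=w[0]-p[0],w[1]-p[1];return np.array([c*x+q*y,-q*x+c*y,w[2]]).round(4)
for n,c,u in(('kt',d,T(541,76)),('ks',s,S(154,263))):
    w=ray(c,u,.098);i=inv(w);print(n,w,i,'gate',-np.arctan2(i[1]+.074,i[0]-.06),np.hypot(i[1]+.074,i[0]-.06))
for n,u in(('out',T(90,313)),('mid',T(268,287)),('end',T(592,242))): print(n,inv(ray(d,u,.054)))
for n,u in(('out',T(92,370)),('mid',T(272,345)),('end',T(600,300))): print(n,inv(ray(d,u,.088)))
for n,c,u in(('soapcap',d,T(65,5)),): print(n,inv(ray(d,np.array([212,195])*.64,.17)))
print('mug',inv(ray(d,np.array([575,258])*.64,.09)))
for k in([.133,-.074,.098],[.06,-.074,.067],[0,.2,.04],[0,-.2,.01]):print(k,c2w(p,k))
```

```text
[0.5315644  0.05982464 0.15437426] [[-0.8, -0.0], [-0.5, -2.2], [-0.3, -0.4], [0.3, 0.5], [-0.6, -1.2], [-0.3, -0.4], [-0.3, -0.7], [-0.1, -0.9], [-0.8, -0.8], [-0.9, -1.0], [0.4, -0.6], [1.1, -0.8]]
kt [ 0.6697289 -0.0199578  0.098    ] [ 0.1243 -0.1001  0.098 ] gate 0.3855906255163519 0.06939524479386178
ks [ 0.67456276 -0.01618039  0.098     ] [ 0.1296 -0.0971  0.098 ] gate 0.3204568940575122 0.07333328030301113
out [0.0319 0.172  0.054 ]
mid [0.0334 0.0702 0.054 ]
end [ 0.0346 -0.1157  0.054 ]
out [-0.003   0.1642  0.088 ]
mid [-0.0024  0.0651  0.088 ]
end [-0.0015 -0.1161  0.088 ]
soapcap [0.2074 0.1484 0.17  ]
mug [ 0.0362 -0.4505  0.09  ]
[0.133, -0.074, 0.098] [[0.67436113 0.00715497 0.098     ]]
[0.06, -0.074, 0.067] [[ 0.60222925 -0.00406964  0.067     ]]
[0, 0.2, 0.04] [[0.50081204 0.25744622 0.04      ]]
[0, -0.2, 0.01] [[ 0.56231677 -0.13779695  0.01      ]]
```

```bash
cat >> h.py <<'E'
from scipy.spatial.transform import Rotation as Ro
def plan(x,y,z,yaw):
    "shift/turn needed (turn first, then shift in the turned tool frame), normalised units"
    from cell import env
    o=env.get_obs(); q=o['ee_rot']; R=Ro.from_quat(np.r_[q[1:],q[0]])
    Rt=Ro.from_matrix(np.array([[np.cos(yaw),np.sin(yaw),0],[np.sin(yaw),-np.cos(yaw),0],[0,0,-1]]))
    rv=(R.inv()*Rt).as_rotvec(); d=Rt.inv().apply(np.array([x,y,z])-o['tool_pos'])
    print('t',o['t'],'turn',(rv/(np.pi/4)).round(3),'shift',(d/.5).round(4),'pos',np.round(o['tool_pos'],4),'F',np.round(o['force'],1),'w',o['grip_width'])
E
python3 - <<'E'
from h import *
p=np.load('p.npy');th=.35
k=c2w(p,[.06+.07*np.cos(th),-.074-.07*np.sin(th),0])[0]
plan(k[0],k[1],.13,p[2]-th)
E
```

```text
t 0.1 turn [-0.003  0.001  0.623] shift [ 0.8066 -1.1957  0.124 ] pos [ 0.1591 -0.5257  0.192 ] F [ 0.7 -0.   0.4] w 0.0852239287334781
```

send_rows(commands=[[-0.2,[0,0,0],[0,0,0.156]],[-0.2,[0,0,0],[0,0,0.156]],[-0.2,[0,0,0],[0,0,0.156]],[-0.2,[0,0,0],[0,0,0.155]],[-0.2,[0.05,-0.08,0],[0,0,0]]], force=20)

```text
t: 0.6
tool_pos: [0.1846, -0.4962, 0.1921]
ee_rot: [0.002, 0.994, -0.105, -0.003]
force: [0.4, -0.4, -0.2]
grip_width: 0.051
finger_force: 0.0
```

send_rows(commands=[[-0.2,[0.054,-0.08,0],[0,0,0]],[-0.2,[0.054,-0.08,0],[0,0,0]],[-0.2,[0.054,-0.08,0],[0,0,0]],[-0.2,[0.054,-0.08,0],[0,0,0]],[-0.2,[0.054,-0.08,0],[0,0,0]]])

```text
t: 1.1
tool_pos: [0.3637, -0.3203, 0.1927]
ee_rot: [-0.0, 0.995, -0.098, -0.0]
force: [0.4, 0.6, -1.1]
grip_width: 0.0511
finger_force: 0.0
```

send_rows(commands=[[-0.2,[0.054,-0.08,0],[0,0,0]],[-0.2,[0.054,-0.08,0],[0,0,0]],[-0.2,[0.054,-0.08,0],[0,0,0]],[-0.2,[0.054,-0.08,0],[0,0,0]],[-0.2,[0.054,-0.08,0],[0,0,0]]])

```text
t: 1.6
tool_pos: [0.5349, -0.1506, 0.1926]
ee_rot: [0.0, 0.995, -0.098, -0.0]
force: [1.1, -0.9, 0.4]
grip_width: 0.051
finger_force: 0.0
```

send_rows(commands=[[-0.2,[0.054,-0.08,0],[0,0,0]],[-0.2,[0.054,-0.08,0],[0,0,0]],[-0.2,[0.05,-0.07,0],[0,0,0]],[-0.2,[0,0,0],[0,0,0]],[-0.2,[0,0,0],[0,0,0]]])

```text
t: 2.1
tool_pos: [0.6338, -0.0531, 0.1915]
ee_rot: [-0.0, 0.995, -0.096, -0.001]
force: [0.6, 0.4, -0.8]
grip_width: 0.0512
finger_force: 0.0
```

Run:
```python
from h import *
from cell import env
p=np.load('p.npy');th=.35
k=c2w(p,[.06+.07*np.cos(th),-.074-.07*np.sin(th),0])[0]
plan(k[0],k[1],.13,p[2]-th)
d=env.read_camera('wrist');im=d['image'];cv2.imwrite('pics/w1.png',im[:,:,::-1]);print(d['fov_y'],d['cx'],d['cy'],np.round(d['hand_eye'],4).tolist())
```

```text
t 2.1 turn [0.    0.003 0.004] shift [ 0.059 -0.084  0.123] pos [ 0.6338 -0.0531  0.1915] F [ 0.6  0.4 -0.8] w 0.05122983243078993
65.70646984690485 254.2796164575381 190.77189158872335 [[0.001, -0.9557, -0.2943, 0.0752], [1.0, 0.0007, 0.0011, 0.0006], [-0.0009, -0.2943, 0.9557, -0.1804], [0.0, 0.0, 0.0, 1.0]]
```

View pics/w1.png

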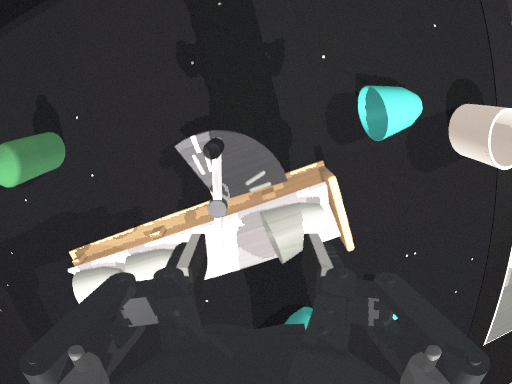

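The wrist view shows the knob top at about (213,144), the pivot at (217,208) and the white line at (197,145). The end cup's mouth is at (285,235). I'll use these to refine the knob and pivot positions.

```bash
cat >> h.py <<'E'
def wray(d,o,u,z):
    v=np.array(u)-[d['cx'],d['cy']]; r=np.hypot(*v); a=r/f(d); H=np.array(d['hand_eye'])
    c=np.r_[np.sin(a)*v/r,np.cos(a)]; q=o['ee_rot']; R=Ro.from_quat(np.r_[q[1:],q[0]])
    b=R.apply(H[:3,:3]@c); s=R.apply(H[:3,3])+o['tool_pos']; return s+b*(z-s[2])/b[2]
E
python3 - <<'E'
from h import *
from cell import env
p=np.load('p.npy');o=env.get_obs();d=env.read_camera('wrist')
for n,u,z in(('knob',(213.5,143),.098),('piv',(217,208.5),.067),('line',(197,145),.041)):print(n,wray(d,o,u,z))
print(c2w(p,[[.06,-.074,.067],[.133,-.074,.041]]))
E
```

```text
knob [ 0.67700303 -0.02617004  0.098     ]
piv [ 0.60230304 -0.00842753  0.067     ]
line [0.67245198 0.00207812 0.041     ]
[[ 0.60222925 -0.00406964  0.067     ]
 [ 0.67436113  0.00715497  0.041     ]]
```

Run:
```python
from h import *
p=np.load('p.npy');p[1]-=.002;np.save('p.npy',p)
plan(.6705,-.021,.076,-.21)
```

```text
t 2.2 turn [0.002 0.002 0.016] shift [ 0.0583 -0.0847  0.2329] pos [ 0.6332 -0.0563  0.1925] F [-0.2  0.7  0.4] w 0.05119337014690768
```

Run:
```python
from h import *
p=np.load('p.npy');p[1]+=.0015;np.save('p.npy',p)
plan(.671,-.0195,.076,-.21)
```

```text
t 2.2 turn [0.002 0.002 0.016] shift [ 0.0587 -0.0878  0.2329] pos [ 0.6332 -0.0563  0.1925] F [-0.2  0.7  0.4] w 0.05119337014690768
```

send_rows(commands=[[-0.2,[0.058,-0.08,0],[0,0,0.016]],[-0.2,[0,-0.006,0.07],[0,0,0]],[-0.2,[0,0,0.08],[0,0,0]],[-0.2,[0,0,0.08],[0,0,0]],[-0.2,[0,0,0],[0,0,0]]])

```text
t: 2.7
tool_pos: [0.6642, -0.0212, 0.0712]
ee_rot: [0.002, 0.994, -0.105, -0.007]
force: [-0.6, -0.3, -1.0]
grip_width: 0.0512
finger_force: 0.0
```

send_rows(commands=[[1,[0,0,0],[0,0,0]],[1,[0,0,0],[0,0,0]],[1,[0,0,0],[0,0,0]],[1,[0,0,0],[0,0,0]],[1,[0,0,0],[0,0,0]]], force=20)

```text
t: 3.2
tool_pos: [0.6716, -0.018, 0.0794]
ee_rot: [-0.0, 0.995, -0.104, 0.001]
force: [0.3, 0.3, -0.3]
grip_width: -0.0003
finger_force: 0.0
```

Run:
```python
from h import *
p=np.load('p.npy')
plan(.671,-.0195,.076,-.21)
for th in(.4,.7,1,1.25,1.45,1.5):
  k=c2w(p,[.06+.07*np.cos(th),-.074-.07*np.sin(th),0])[0];print(th,k.round(4),(p[2]-th).round(3))
```

```text
t 3.2 turn [-0.001 -0.003  0.003] shift [-0.0005  0.0031  0.0067] pos [ 0.6716 -0.018   0.0794] F [ 0.3  0.3 -0.3] w -0.00033150374450685637
0.4 [ 0.6701 -0.0216  0.    ] -0.246
0.7 [ 0.6621 -0.0409  0.    ] -0.546
1 [ 0.6487 -0.057   0.    ] -0.846
1.25 [ 0.6343 -0.0668  0.    ] -1.096
1.45 [ 0.6212 -0.0719  0.    ] -1.296
1.5 [ 0.6179 -0.0728  0.    ] -1.346
```

The fingers shut on nothing, so I'll look.

Run:
```python
from h import *
from cell import env
o=env.get_obs();print(o['tool_pos'],o['qpos'])
d=env.read_camera('wrist');a=d['image'][60:320,60:460,::-1]
t=env.read_camera('top');b=t['image'][115:235,150:335,::-1]
cv2.imwrite('pics/w2.png',np.vstack([cv2.resize(a,(460,299)),cv2.resize(b,(460,298),interpolation=cv2.INTER_CUBIC)]))
```

```text
[ 0.67157608 -0.01804739  0.07936378] [ 0.16003874  0.65011321 -0.26708626  1.29323614  0.17125812  1.21810344
 -1.89251507]
```

View pics/w2.png

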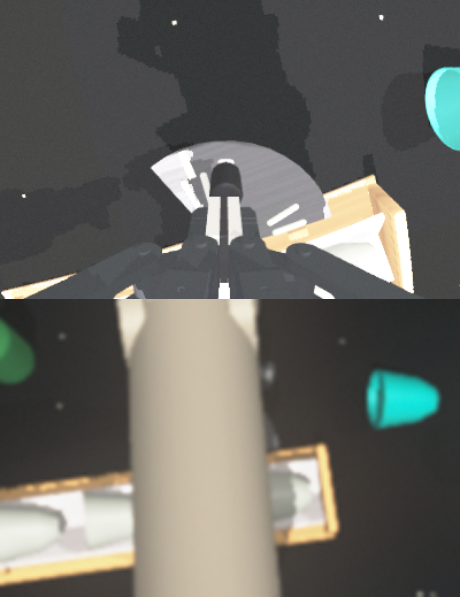

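Run:
```python
from h import *
from cell import env
o=env.get_obs();d=env.read_camera('wrist')
for u in((255.5,201),(255.5,208),(255.5,215)):
  w=wray(d,o,u,.098);q=o['ee_rot'];R=Ro.from_quat(np.r_[q[1:],q[0]]);print(w,R.inv().apply(w-o['tool_pos']))
w=wray(d,o,(60+190*.87,60+193*.87),.041);print('line?',w)
```

```text
[ 0.68985394 -0.02351631  0.098     ] [ 0.01953054  0.00153518 -0.01942233]
[ 0.6856664  -0.02264333  0.098     ] [ 0.01525298  0.00154496 -0.01942591]
[ 0.68140485 -0.0217552   0.098     ] [ 0.01089989  0.00155518 -0.01942956]
line? [0.65306426 0.00869818 0.041     ]
```

Run:
```python
from h import *
from cell import env
d=env.read_camera('wrist');a=d['image'][170:290,180:340,::-1]
a=cv2.resize(a,(800,600),interpolation=cv2.INTER_CUBIC);a=cv2.convertScaleAbs(a,alpha=1.6,beta=20)
cv2.imwrite('pics/w3.png',a)
```

```text
(no output)
```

View pics/w3.png

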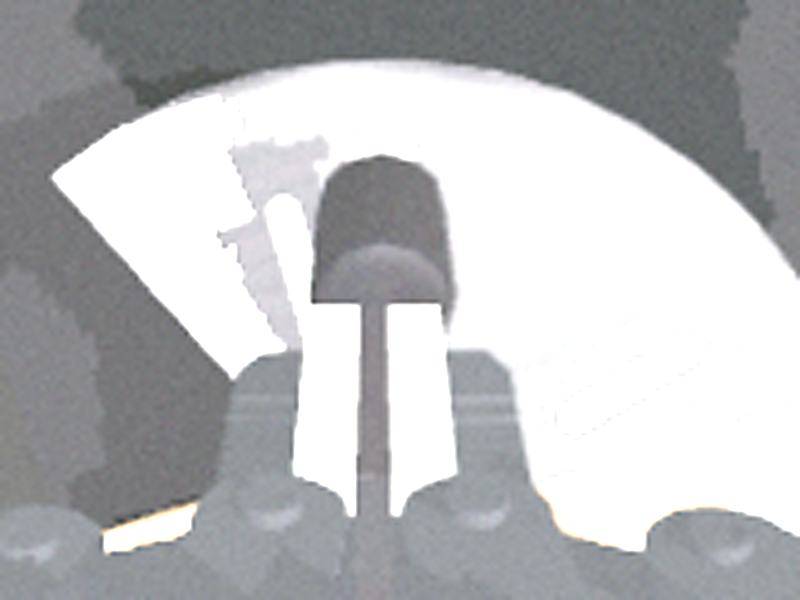

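Run:
```python
from h import *
from cell import env
d=env.read_camera('wrist');H=np.linalg.inv(d['hand_eye']);print(env.get_obs()['tool_pos'])
for X in([.011,0,0],[.011,.0,-.02],[.011,0,-.04],[-.011,0,0],[0,0,0],[.011,.015,0],[.011,.015,-.02],[.011,.0,.017],[.02,0,-.0194]):
  c=H[:3,:3]@X+H[:3,3];r=np.hypot(*c[:2]);u=c[:2]/r*np.arctan2(r,c[2])*f(d)+[d['cx'],d['cy']];print(X,((u-[180,170])*5).round())
```

```text
[ 0.67074919 -0.01805412  0.07795122]
[0.011, 0, 0] [365. 168.]
[0.011, 0.0, -0.02] [364. 226.]
[0.011, 0, -0.04] [363. 298.]
[-0.011, 0, 0] [365. 323.]
[0, 0, 0] [365. 247.]
[0.011, 0.015, 0] [481. 168.]
[0.011, 0.015, -0.02] [493. 226.]
[0.011, 0.0, 0.017] [365. 127.]
[0.02, 0, -0.0194] [364. 151.]
```

The fingertips appear nearer the camera than the knob top, so they seem to have closed above it. Going lower with open fingers is safe, since they straddle the handle. I'll open, go 20 mm lower and close again.

send_rows(commands=[[-0.2,[0,0,0],[0,0,0]],[-0.2,[0,0,0],[0,0,0]],[-0.2,[0,0,0],[0,0,0]],[-0.2,[0,0,0.02],[0,0,0]],[-0.2,[0,0,0.02],[0,0,0]]])

```text
t: 3.95
tool_pos: [0.6709, -0.0181, 0.0574]
ee_rot: [0.0, 0.995, -0.104, 0.0]
force: [-0.1, 0.3, -0.3]
grip_width: 0.0516
finger_force: 0.0
```

send_rows(commands=[[1,[0,0,0],[0,0,0]],[1,[0,0,0],[0,0,0]],[1,[0,0,0],[0,0,0]],[1,[0,0,0],[0,0,0]],[1,[0,0,0],[0,0,0]]])

```text
t: 4.45
tool_pos: [0.6705, -0.0181, 0.0577]
ee_rot: [0.0, 0.995, -0.104, -0.0]
force: [-0.8, -0.7, -3.0]
grip_width: 0.0157
finger_force: 19.5
```

send_rows(commands=[[1,[-0.0007,0.014,0],[0,0,0.127]],[1,[-0.0007,0.014,0],[0,0,0.127]],[1,[-0.0007,0.014,0],[0,0,0.127]],[1,[0,0,0],[0,0,0]],[1,[0,0,0],[0,0,0]]])

```text
t: 4.95
tool_pos: [0.6632, -0.0381, 0.0577]
ee_rot: [0.0, 0.968, -0.25, -0.0]
force: [0.5, -0.4, -3.3]
grip_width: 0.0156
finger_force: 19.7
```

Run:
```python
from h import *
from cell import env
p=np.load('p.npy');th=1.45
k=c2w(p,[.06+.07*np.cos(th),-.074-.07*np.sin(th),0])[0];print(k,c2w(p,[.06,-.074,0]))
plan(k[0],k[1],.058,p[2]-th)
d=env.read_camera('wrist');a=d['image'][100:320,100:400,::-1]
cv2.imwrite('pics/w4.png',cv2.resize(a,(800,587),interpolation=cv2.INTER_CUBIC))
```

```text
[ 0.62124903 -0.07193616  0.        ] [[ 0.60222925 -0.00456964  0.        ]]
t 4.95 turn [ 1.000e-03 -0.000e+00  1.006e+00] shift [ 0.0424  0.0991 -0.0006] pos [ 0.6632 -0.0381  0.0577] F [ 0.5 -0.4 -3.3] w 0.015638995331181786
```

View pics/w4.png

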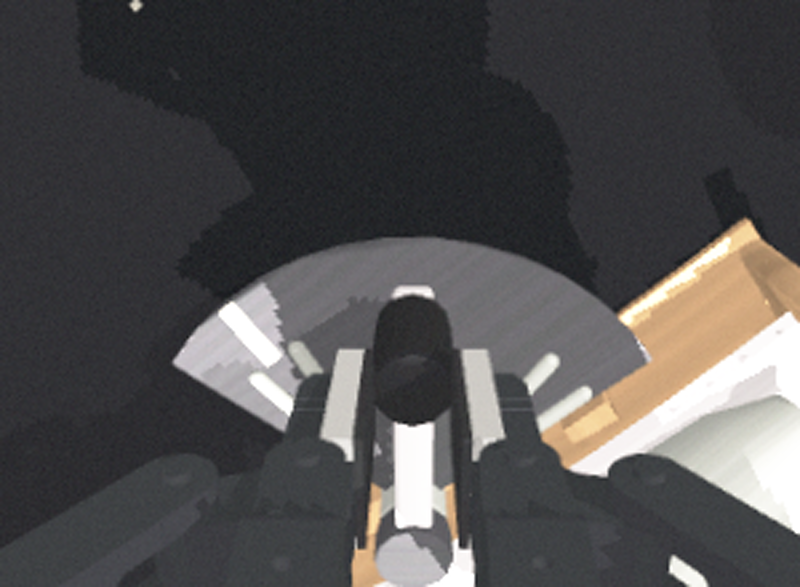

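The grip is centred on the knob and the lever is following at about 0.66 rad. I'll carry on to 1.45.

send_rows(commands=[[1,[-0.0007,0.014,0],[0,0,0.127]],[1,[-0.0007,0.014,0],[0,0,0.127]],[1,[-0.0007,0.014,0],[0,0,0.127]],[1,[-0.0007,0.014,0],[0,0,0.127]],[1,[-0.0007,0.014,0],[0,0,0.127]]])

```text
t: 5.5
tool_pos: [0.6403, -0.0628, 0.0578]
ee_rot: [-0.0, 0.876, -0.483, 0.001]
force: [1.4, -0.1, -6.2]
grip_width: 0.0154
finger_force: 19.6
```

send_rows(commands=[[1,[-0.0007,0.014,0],[0,0,0.127]],[1,[-0.0007,0.014,0],[0,0,0.127]],[1,[-0.0007,0.014,0],[0,0,0.127]],[1,[0,0,0],[0,0,0]],[1,[0,0,0],[0,0,0]]])

```text
t: 6.0
tool_pos: [0.621, -0.0709, 0.0579]
ee_rot: [-0.0, 0.795, -0.606, 0.0]
force: [2.1, 1.0, -4.7]
grip_width: 0.0152
finger_force: 21.0
```

Run:
```python
from h import *
p=np.load('p.npy');th=1.45
k=c2w(p,[.06+.07*np.cos(th),-.074-.07*np.sin(th),0])[0]
plan(k[0],k[1],.058,p[2]-th)
```

```text
t 6.0 turn [-0.001 -0.    -0.008] shift [ 0.002   0.0002 -0.0003] pos [ 0.621  -0.0709  0.0579] F [ 2.1  1.  -4.7] w 0.015235785597088214
```

send_rows(commands=[[0,[0,0,0],[0,0,0]],[0,[0,0,0],[0,0,0]],[-0.2,[0,0,-0.06],[0,0,0]],[-0.2,[0,0,-0.08],[0,0,0]],[-0.2,[0,0,-0.08],[0,0,0.15]]])

```text
t: 6.5
tool_pos: [0.6201, -0.0712, 0.1697]
ee_rot: [-0.0, 0.757, -0.654, -0.0]
force: [1.3, 0.2, -0.4]
grip_width: 0.0512
finger_force: 0.0
```

Run:
```python
from h import *
p=np.load('p.npy')
k=c2w(p,[0,.215,0])[0]
plan(k[0],k[1],.06,p[2]-np.pi/2)
```

```text
t 6.5 turn [ 0.001  0.001 -0.011] shift [-0.7152  0.1348  0.2194] pos [ 0.6201 -0.0712  0.1697] F [ 1.3  0.2 -0.4] w 0.05116569866840836
```

send_rows(commands=[[-0.2,[-0.09,0.017,0],[0,0,0]],[-0.2,[-0.09,0.017,0],[0,0,0]],[-0.2,[-0.09,0.017,0],[0,0,0]],[-0.2,[-0.09,0.017,0],[0,0,0]],[-0.2,[-0.09,0.017,0],[0,0,0]]])

```text
t: 7.0
tool_pos: [0.5538, 0.1206, 0.1671]
ee_rot: [0.001, 0.758, -0.652, -0.001]
force: [1.0, 0.5, -1.6]
grip_width: 0.0512
finger_force: 0.0
```

send_rows(commands=[[-0.2,[-0.09,0.017,0],[0,0,0]],[-0.2,[-0.09,0.017,0],[0,0,0]],[-0.2,[-0.085,0.016,0],[0,0,0]],[-0.2,[0,0,0],[0,0,0]],[-0.2,[0,0,0],[0,0,0]]])

```text
t: 7.5
tool_pos: [0.5108, 0.2433, 0.1651]
ee_rot: [0.004, 0.76, -0.65, -0.001]
force: [0.9, -1.8, -0.5]
grip_width: 0.0513
finger_force: 0.0
```

Run:
```python
from h import *
p=np.load('p.npy')
k=c2w(p,[0,.215,0])[0]
plan(k[0],k[1],.06,p[2]-np.pi/2)
```

```text
t 7.5 turn [ 0.009 -0.004  0.002] shift [-0.06    0.0156  0.2103] pos [0.5108 0.2433 0.1651] F [ 0.9 -1.8 -0.5] w 0.05132348609344085
```

send_rows(commands=[[-0.2,[-0.05,0.013,0],[0,0,0]],[-0.2,[0,0,0.07],[0,0,0]],[-0.2,[0,0,0.07],[0,0,0]],[-0.2,[0,0,0.07],[0,0,0]],[-0.2,[0,0,0],[0,0,0]]])

```text
t: 8.0
tool_pos: [0.4977, 0.261, 0.0564]
ee_rot: [0.007, 0.757, -0.654, -0.004]
force: [-0.4, 0.0, -0.3]
grip_width: 0.0509
finger_force: 0.0
```

Run:
```python
from h import *
from cell import env
p=np.load('p.npy')
k=c2w(p,[0,.215,0])[0]
plan(k[0],k[1],.04,p[2]-np.pi/2)
s=env.read_camera('scene');d=env.read_camera('wrist');t=env.read_camera('top')
pickle.dump((s,d,t,env.get_obs()),open('chk.pkl','wb'))
u=proj(s,env.get_obs()['tool_pos'])[0];print('tcp px',u)
x,y=int(u[0]),int(u[1]);x0=x-60;y0=y-65
A=cv2.resize(s['image'][y0:y0+100,x0:x0+133,::-1],(600,451),interpolation=cv2.INTER_CUBIC);print(x0,y0)
B=cv2.resize(d['image'][130:330,120:400,::-1],(200,143));C=cv2.resize(t['image'][115:235,90:290,::-1],(200,120))
A=np.hstack([A,np.vstack([B,C,np.zeros((451-263,200,3),np.uint8)])]);cv2.imwrite('pics/s5.png',A)
```

```text
t 8.0 turn [ 0.021 -0.003 -0.012] shift [-0.021  -0.0049  0.0329] pos [0.4977 0.261  0.0564] F [-0.4  0.  -0.3] w 0.05086292571781523
tcp px [373.38550636 227.76454078]
313 162
```

View pics/s5.png

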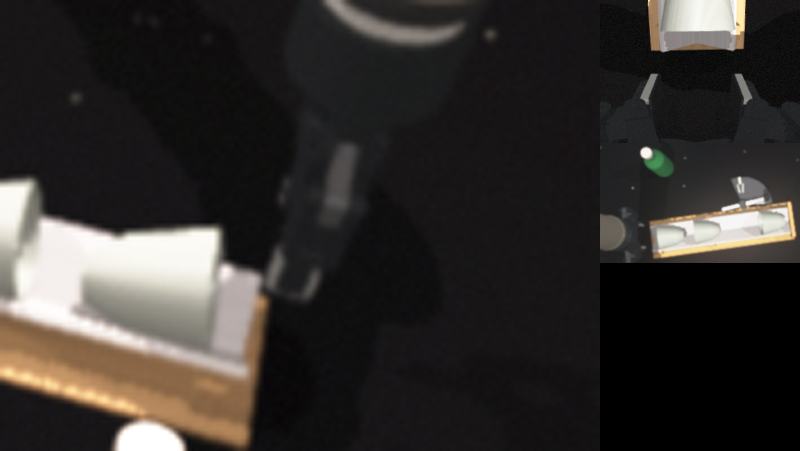

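Run:
```python
from h import *
s,d,t,o=pickle.load(open('chk.pkl','rb'));q=o['ee_rot'];R=Ro.from_quat(np.r_[q[1:],q[0]]);print(o['tool_pos'])
H=np.linalg.inv(d['hand_eye'])
for h in(0,.013,.03,.04):
  for y in(-.0255,-.04,.0255,.04):
   for x in(.011,-.011):
    X=np.array([x,y,-h]);w=R.apply(X)+o['tool_pos'];u=(proj(s,w)[0]-[313,162])*4.51
    c=H[:3,:3]@X+H[:3,3];r=np.hypot(*c[:2]);v=c[:2]/r*np.arctan2(r,c[2])*f(d)+[d['cx'],d['cy']];v=(v-[120,130])*200/280+[600,0]
    print(h,y,x,u.round(),v.round())
```

```text
[0.50317367 0.2626355  0.06234027]
0 -0.0255 0.011 [245. 325.] [668.  53.]
0 -0.0255 -0.011 [288. 337.] [669.  75.]
0 -0.04 0.011 [242. 345.] [652.  53.]
0 -0.04 -0.011 [285. 358.] [654.  75.]
0 0.0255 0.011 [257. 258.] [724.  53.]
0 0.0255 -0.011 [298. 269.] [723.  75.]
0 0.04 0.011 [260. 240.] [739.  53.]
0 0.04 -0.011 [301. 251.] [738.  75.]
0.013 -0.0255 0.011 [252. 309.] [666.  58.]
0.013 -0.0255 -0.011 [295. 321.] [667.  81.]
0.013 -0.04 0.011 [248. 329.] [649.  58.]
0.013 -0.04 -0.011 [292. 341.] [651.  81.]
0.013 0.0255 0.011 [263. 242.] [726.  58.]
0.013 0.0255 -0.011 [305. 253.] [724.  81.]
0.013 0.04 0.011 [266. 223.] [742.  58.]
0.013 0.04 -0.011 [307. 234.] [740.  81.]
0.03 -0.0255 0.011 [260. 287.] [663.  66.]
0.03 -0.0255 -0.011 [304. 299.] [665.  91.]
0.03 -0.04 0.011 [256. 308.] [645.  66.]
0.03 -0.04 -0.011 [301. 320.] [647.  90.]
0.03 0.0255 0.011 [271. 220.] [729.  66.]
0.03 0.0255 -0.011 [313. 231.] [727.  91.]
0.03 0.04 0.011 [274. 202.] [747.  66.]
0.03 0.04 -0.011 [316. 213.] [744.  90.]
0.04 -0.0255 0.011 [265. 274.] [661.  72.]
0.04 -0.0255 -0.011 [309. 286.] [663.  97.]
0.04 -0.04 0.011 [261. 294.] [642.  71.]
0.04 -0.04 -0.011 [306. 307.] [645.  97.]
0.04 0.0255 0.011 [276. 207.] [731.  72.]
0.04 0.0255 -0.011 [319. 218.] [729.  97.]
0.04 0.04 0.011 [279. 189.] [750.  71.]
0.04 0.04 -0.011 [321. 200.] [747.  97.]
```

The fingertips are really about 39 mm behind the stated TCP, and both the scene and wrist views agree on this. That explains the first miss. The gate is open, with its arm beside the trough. I'll push with the tips at about z = 0.055, which is TCP z = 0.016.

Run:
```python
from h import *
p=np.load('p.npy')
k=c2w(p,[0,.217,0])[0]
plan(k[0],k[1],.016,p[2]-np.pi/2)
```

```text
t 8.15 turn [ 0.005 -0.001 -0.01 ] shift [-0.0235  0.0064  0.0927] pos [0.5032 0.2626 0.0623] F [ 0.5 -0.4  0.8] w 0.05127643762019831
```

send_rows(commands=[[-0.2,[-0.0235,0.0064,0],[0.005,0,-0.01]],[-0.2,[0,0,0.046],[0,0,0]],[-0.2,[0,0,0.046],[0,0,0]],[-0.2,[0,0,0],[0,0,0]],[-0.2,[0,0,0],[0,0,0]]])

```text
t: 8.65
tool_pos: [0.4968, 0.2757, 0.0157]
ee_rot: [0.001, 0.76, -0.649, -0.0]
force: [0.5, -0.4, 0.0]
grip_width: 0.0513
finger_force: 0.0
```

Run:
```python
from h import *
p=np.load('p.npy')
k=c2w(p,[0,-.074,0])[0]
plan(k[0],k[1],.016,p[2]-np.pi/2)
```

```text
t 8.65 turn [ 0.002 -0.001  0.004] shift [ 0.5863 -0.0021 -0.0007] pos [0.4968 0.2757 0.0157] F [ 0.5 -0.4  0. ] w 0.051320122615617206
```

send_rows(commands=[[-0.2,[0.03,-0.001,0],[0,0,0]],[-0.2,[0.02,-0.001,0],[0,0,0]],[-0.2,[0.02,0,0],[0,0,0]],[-0.2,[0.02,0,0],[0,0,0]],[-0.2,[0.02,0,0],[0,0,0]]])

```text
t: 9.15
tool_pos: [0.5066, 0.2201, 0.015]
ee_rot: [0.001, 0.76, -0.65, -0.0]
force: [1.7, 1.9, -0.4]
grip_width: 0.0514
finger_force: 0.8
```

send_rows(commands=[[-0.2,[0.02,0,0],[0,0,0]],[-0.2,[0.02,0,0],[0,0,0]],[-0.2,[0.02,0,0],[0,0,0]],[-0.2,[0.02,0,0],[0,0,0]],[-0.2,[0.02,0,0],[0,0,0]]])

```text
t: 9.65
tool_pos: [0.5134, 0.17, 0.0144]
ee_rot: [0.002, 0.76, -0.65, -0.0]
force: [0.7, -0.2, 0.3]
grip_width: 0.051
finger_force: 0.2
```

Run:
```python
from h import *
p=np.load('p.npy')
k=c2w(p,[0,-.074,0])[0]
plan(k[0],k[1],.016,p[2]-np.pi/2)
```

```text
t 9.65 turn [ 0.004 -0.002  0.002] shift [ 0.3723 -0.002  -0.0033] pos [0.5134 0.17   0.0144] F [ 0.7 -0.2  0.3] w 0.051018100799361116
```

send_rows(commands=[[-0.2,[0.02,0,0],[0,0,0]],[-0.2,[0.02,0,0],[0,0,0]],[-0.2,[0.02,0,0],[0,0,0]],[-0.2,[0.02,0,0],[0,0,0]],[-0.2,[0.02,0,0],[0,0,0]]])

```text
t: 10.15
tool_pos: [0.5214, 0.1213, 0.0146]
ee_rot: [0.001, 0.76, -0.65, -0.0]
force: [-0.2, 3.2, 1.0]
grip_width: 0.0513
finger_force: 1.1
```

Run:
```python
from h import *
from cell import env
p=np.load('p.npy')
k=c2w(p,[0,-.074,0])[0]
plan(k[0],k[1],.016,p[2]-np.pi/2)
d=env.read_camera('wrist');s=env.read_camera('scene')
# text rendering of the picture along the trough (wrist column of tool centre line): brightness profile
g=cv2.cvtColor(d['image'],cv2.COLOR_RGB2GRAY)
print(g[60:280:4,255].tolist());print(g[236,150:360:5].tolist());print(g[225,150:360:5].tolist())
```

```text
t 10.15 turn [ 0.004 -0.002  0.003] shift [ 0.2735 -0.001  -0.0028] pos [0.5214 0.1213 0.0146] F [-0.2  3.2  1. ] w 0.05131869061298322
[221, 227, 229, 229, 231, 229, 231, 232, 233, 234, 235, 235, 235, 234, 236, 235, 236, 237, 237, 238, 238, 238, 240, 240, 241, 240, 241, 241, 240, 241, 240, 239, 239, 237, 218, 209, 241, 241, 242, 242, 242, 242, 241, 241, 240, 232, 153, 151, 238, 239, 239, 226, 122, 121, 122]
[12, 15, 7, 15, 12, 7, 131, 130, 112, 116, 126, 126, 129, 129, 128, 135, 133, 132, 142, 169, 238, 240, 235, 239, 242, 237, 233, 231, 232, 230, 227, 224, 217, 115, 102, 222, 173, 12, 23, 22, 18, 20]
[17, 14, 14, 17, 7, 22, 131, 132, 110, 118, 125, 130, 128, 127, 134, 207, 214, 220, 224, 231, 235, 241, 239, 236, 240, 238, 234, 230, 228, 228, 226, 221, 211, 201, 179, 227, 210, 22, 21, 19, 19, 21]
```

send_rows(commands=[[-0.2,[0.02,0,0],[0,0,0]],[-0.2,[0.02,0,0],[0,0,0]],[-0.2,[0.02,0,0],[0,0,0]],[-0.2,[0.02,0,0],[0,0,0]],[-0.2,[0.02,0,0],[0,0,0]]])

```text
t: 10.75
tool_pos: [0.5293, 0.0715, 0.0147]
ee_rot: [0.001, 0.76, -0.65, -0.0]
force: [0.0, 2.3, 0.5]
grip_width: 0.051
finger_force: 1.2
```

send_rows(commands=[[-0.2,[0.02,0,0],[0,0,0]],[-0.2,[0.02,0,0],[0,0,0]],[-0.2,[0.02,0,0],[0,0,0]],[-0.2,[0.02,0,0],[0,0,0]],[-0.2,[0.0,0,0],[0,0,0]]])

```text
t: 11.25
tool_pos: [0.5352, 0.0297, 0.0149]
ee_rot: [0.002, 0.759, -0.651, 0.0]
force: [0.4, -0.1, 0.5]
grip_width: 0.0508
finger_force: 0.0
```

Run:
```python
from h import *
p=np.load('p.npy')
k=c2w(p,[0,-.074,0])[0]
plan(k[0],k[1],.016,p[2]-np.pi/2)
```

```text
t 11.25 turn [ 0.004 -0.005 -0.002] shift [ 0.0883 -0.002  -0.0022] pos [0.5352 0.0297 0.0149] F [ 0.4 -0.1  0.5] w 0.05078058955726051
```

send_rows(commands=[[-0.2,[0.014,0,0],[0,0,0]],[-0.2,[0.014,0,0],[0,0,0]],[-0.2,[0.014,0,0],[0,0,0]],[-0.2,[0.014,0,0],[0,0,0]],[-0.2,[0.01,0,0],[0,0,0]]])

```text
t: 11.75
tool_pos: [0.5405, -0.0011, 0.0149]
ee_rot: [0.002, 0.76, -0.65, 0.0]
force: [-0.5, 0.4, 0.6]
grip_width: 0.0517
finger_force: 0.4
```

send_rows(commands=[[-0.2,[0.006,0,0],[0,0,0]],[-0.2,[0.006,0,0],[0,0,0]],[-0.2,[0.004,0,0],[0,0,0]]])

```text
t: 12.05
tool_pos: [0.5413, -0.0064, 0.0147]
ee_rot: [0.001, 0.76, -0.65, -0.001]
force: [-1.2, 2.9, 2.3]
grip_width: 0.051
finger_force: 1.8
```

Run:
```python
from h import *
p=np.load('p.npy')
k=c2w(p,[0,-.074,0])[0]
plan(k[0],k[1],.016,p[2]-np.pi/2)
```

```text
t 12.05 turn [0.005 0.001 0.003] shift [ 0.015  -0.0009 -0.0027] pos [ 0.5413 -0.0064  0.0147] F [-1.2  2.9  2.3] w 0.05101341308631912
```

send_rows(commands=[[-0.2,[0.004,0,0],[0,0,0]],[-0.2,[0.004,0,0],[0,0,0]],[-0.2,[0,0,0],[0,0,0]]])

```text
t: 12.35
tool_pos: [0.5423, -0.0117, 0.0148]
ee_rot: [0.002, 0.76, -0.65, -0.0]
force: [-0.6, 2.3, 0.7]
grip_width: 0.051
finger_force: 1.4
```

send_rows(commands=[[-0.2,[0.004,0,0],[0,0,0]],[-0.2,[0,0,0],[0,0,0]]])

```text
t: 12.55
tool_pos: [0.5426, -0.0138, 0.0148]
ee_rot: [0.002, 0.76, -0.65, -0.0]
force: [-0.7, 1.9, 0.9]
grip_width: 0.0509
finger_force: 1.5
```

send_rows(commands=[[-0.2,[0.004,0,0],[0,0,0]],[-0.2,[0,0,0],[0,0,0]]])

```text
t: 12.75
tool_pos: [0.5428, -0.0152, 0.0147]
ee_rot: [0.001, 0.76, -0.65, -0.001]
force: [-1.1, 3.3, 1.0]
grip_width: 0.0506
finger_force: 1.9
```

send_rows(commands=[[-0.2,[0.004,0,0],[0,0,0]],[-0.2,[0,0,0],[0,0,0]]])

```text
t: 12.95
tool_pos: [0.5428, -0.0154, 0.0146]
ee_rot: [0.001, 0.76, -0.649, -0.002]
force: [-2.5, 6.3, 2.3]
grip_width: 0.0511
finger_force: 3.3
```

send_rows(commands=[[-0.2,[0.004,0,0],[0,0,0]],[-0.2,[0,0,0],[0,0,0]]])

```text
t: 13.15
tool_pos: [0.5427, -0.0155, 0.0145]
ee_rot: [0.0, 0.761, -0.649, -0.003]
force: [-3.0, 8.9, 4.1]
grip_width: 0.0512
finger_force: 4.7
```

send_rows(commands=[[-0.2,[0.004,0,0],[0,0,0]],[-0.2,[0,0,0],[0,0,0]]])

```text
t: 13.35
tool_pos: [0.5427, -0.0155, 0.0144]
ee_rot: [-0.001, 0.761, -0.649, -0.005]
force: [-4.5, 10.6, 5.3]
grip_width: 0.0511
finger_force: 6.1
```

Hard resistance at y = -0.0155, which fits everything being home. I'll back off, lift and inspect.

send_rows(commands=[[-0.2,[-0.02,0,0],[0,0,0]],[-0.2,[-0.06,0,0],[0,0,0]],[-0.2,[-0.06,0,-0.04],[0,0,0]],[-0.2,[0,0,-0.09],[0,0,0]],[-0.2,[0,0,-0.09],[0,0,0]]])

```text
t: 13.85
tool_pos: [0.5332, 0.0474, 0.1253]
ee_rot: [0.003, 0.761, -0.649, 0.001]
force: [1.1, -0.2, 0.9]
grip_width: 0.0518
finger_force: 0.0
```

send_rows(commands=[[-0.2,[-0.09,0,-0.03],[0,0,0]],[-0.2,[-0.09,0,0],[0,0,0]],[-0.2,[0,0,0],[0,0,0]],[-0.2,[0,0,0],[0,0,0]]])

```text
t: 14.25
tool_pos: [0.5199, 0.137, 0.1394]
ee_rot: [0.002, 0.761, -0.649, 0.001]
force: [-0.7, -0.1, 0.1]
grip_width: 0.0512
finger_force: 0.0
```

Run:
```python
from h import *
from cell import env
o=env.get_obs();d=env.read_camera('wrist');s=env.read_camera('scene');t=env.read_camera('top');pickle.dump((s,d,t,o),open('chk2.pkl','wb'))
a=cv2.resize(d['image'][:,:,::-1],(410,308))
b=cv2.resize(t['image'][150:230,190:297,::-1],(390,292),interpolation=cv2.INTER_CUBIC)
c=cv2.resize(s['image'][155:255,200:333,::-1],(390,293),interpolation=cv2.INTER_CUBIC)
A=np.zeros((585,800,3),np.uint8);A[:308,:410]=a;A[:292,410:]=b;A[292:,410:]=c;cv2.imwrite('pics/fin.png',A)
p=np.load('p.npy');th=1.45
k=c2w(p,[.06+.07*np.cos(th),-.074-.07*np.sin(th),0])[0]
plan(k[0],k[1],.12,p[2]-th)
```

```text
t 14.4 turn [ 0.003 -0.004 -0.156] shift [ 0.4519 -0.0832  0.0393] pos [0.5198 0.1342 0.1396] F [ 0.4 -0.1 -0.3] w 0.051497802030984204
```

View pics/fin.png

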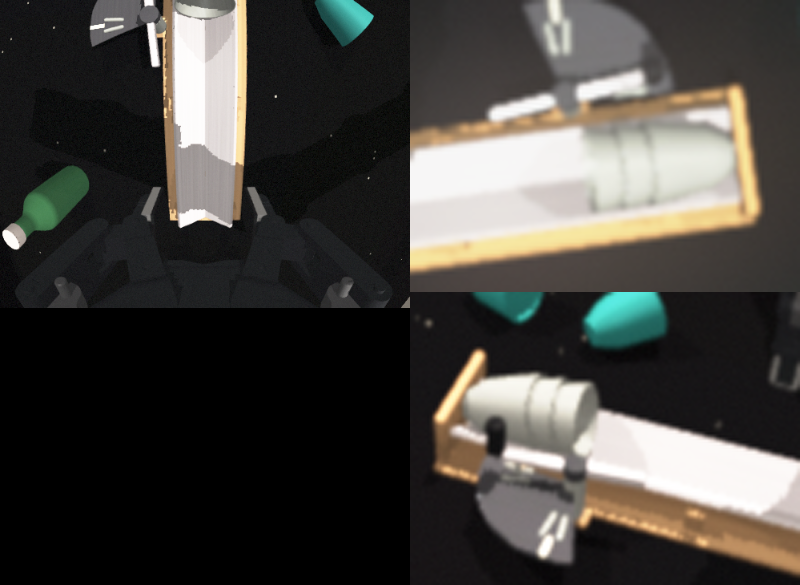

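The three cups are nested against the stop: rims at (588,165), (618,160), (650,158) and the foot by the stop at (735,150) in the composite. The lever is open, with the knob at (655,65). Next I'll grip the knob again and swing it back.

send_rows(commands=[[0.15,[0,0,0],[0,0,-0.156]],[0.15,[0.09,-0.0166,0],[0,0,0]],[0.15,[0.09,-0.0166,0],[0,0,0]],[0.15,[0.09,-0.0166,0],[0,0,0]],[0.15,[0.09,-0.0166,0],[0,0,0]]])

```text
t: 14.9
tool_pos: [0.6012, -0.0311, 0.1397]
ee_rot: [0.002, 0.798, -0.603, 0.0]
force: [1.0, -0.2, -0.1]
grip_width: 0.036
finger_force: 0.0
```

send_rows(commands=[[0.15,[0.09,-0.0166,0],[0,0,0]],[0.15,[0,0,0],[0,0,0]],[0.15,[0,0,0],[0,0,0]]])

```text
t: 15.2
tool_pos: [0.6204, -0.0729, 0.1396]
ee_rot: [0.002, 0.796, -0.605, 0.0]
force: [0.2, 0.4, 0.1]
grip_width: 0.0367
finger_force: 0.0
```

Run:
```python
from h import *
p=np.load('p.npy');th=1.45
k=c2w(p,[.06+.07*np.cos(th),-.074-.07*np.sin(th),0])[0]
plan(k[0],k[1],.056,p[2]-th)
```

```text
t 15.2 turn [ 0.005 -0.004 -0.005] shift [-0.0013 -0.0021  0.1673] pos [ 0.6204 -0.0729  0.1396] F [0.2 0.4 0.1] w 0.03671548671255991
```

send_rows(commands=[[0.15,[-0.001,-0.002,0.056],[0.005,-0.004,-0.005]],[0.15,[0,0,0.056],[0,0,0]],[0.15,[0,0,0.055],[0,0,0]],[0.15,[0,0,0],[0,0,0]]])

```text
t: 15.6
tool_pos: [0.6183, -0.0639, 0.0519]
ee_rot: [0.0, 0.8, -0.6, -0.005]
force: [0.8, 0.4, -0.9]
grip_width: 0.036
finger_force: 0.0
```

send_rows(commands=[[1,[0,0,0],[0,0,0]],[1,[0,0,0],[0,0,0]],[1,[0,0,0],[0,0,0]],[1,[0,0,0],[0,0,0]]], force=25)

```text
t: 16.0
tool_pos: [0.6217, -0.0666, 0.0572]
ee_rot: [-0.002, 0.8, -0.6, -0.001]
force: [-2.6, 1.1, 1.4]
grip_width: 0.0149
finger_force: 24.8
```

send_rows(commands=[[1,[-0.0006,-0.013,0],[0,0,-0.127]],[1,[-0.0006,-0.013,0],[0,0,-0.127]],[1,[-0.0006,-0.013,0],[0,0,-0.127]],[1,[-0.0006,-0.013,0],[0,0,-0.127]],[1,[-0.0006,-0.013,0],[0,0,-0.127]]])

```text
t: 16.5
tool_pos: [0.649, -0.0497, 0.0569]
ee_rot: [-0.002, 0.924, -0.382, -0.001]
force: [-3.6, 2.3, 2.1]
grip_width: 0.015
finger_force: 25.5
```

send_rows(commands=[[1,[-0.0006,-0.013,0],[0,0,-0.127]],[1,[-0.0006,-0.013,0],[0,0,-0.127]],[1,[-0.0006,-0.013,0],[0,0,-0.127]],[1,[-0.0006,-0.013,0],[0,0,-0.127]],[1,[0,0,0],[0,0,0]]])

```text
t: 17.0
tool_pos: [0.6631, -0.0276, 0.0569]
ee_rot: [-0.002, 0.981, -0.192, -0.002]
force: [-4.1, 3.3, 0.9]
grip_width: 0.0152
finger_force: 25.6
```

Run:
```python
from h import *
p=np.load('p.npy')
for th in(.5,0):
 k=c2w(p,[.06+.068*np.cos(th),-.074-.068*np.sin(th),0])[0]
 plan(k[0],k[1],.056,p[2]-th)
```

```text
t 17.0 turn [-0.005  0.005 -0.053] shift [ 0.0059 -0.002   0.0019] pos [ 0.6631 -0.0276  0.0569] F [-4.1  3.3  0.9] w 0.015172891514301616
t 17.0 turn [-0.006  0.004 -0.689] shift [ 0.0228 -0.0641  0.0019] pos [ 0.6631 -0.0276  0.0569] F [-4.1  3.3  0.9] w 0.015172891514301616
```

send_rows(commands=[[1,[-0.0004,-0.0132,0],[0,0,-0.127]],[1,[-0.0004,-0.0132,0],[0,0,-0.127]],[1,[-0.0004,-0.0132,0],[0,0,-0.127]],[1,[-0.0004,-0.0132,0],[0,0,-0.127]],[1,[-0.0004,-0.0132,0],[0,0,-0.127]]])

```text
t: 17.5
tool_pos: [0.6663, -0.008, 0.057]
ee_rot: [0.006, 0.999, 0.053, -0.003]
force: [-6.4, -13.6, -0.2]
grip_width: 0.0153
finger_force: 25.2
```

send_rows(commands=[[1,[0,-0.0056,0],[0,0,-0.054]],[1,[0,0,0],[0,0,0]],[1,[0,0,0],[0,0,0]]])

```text
t: 17.8
tool_pos: [0.6663, -0.008, 0.057]
ee_rot: [0.007, 0.998, 0.07, -0.002]
force: [-5.2, -12.1, 0.2]
grip_width: 0.0152
finger_force: 24.8
```

Run:
```python
from h import *
p=np.load('p.npy')
k=c2w(p,[.06+.066,-.074,0])[0]
plan(k[0],k[1],.056,p[2])
```

```text
t 17.8 turn [ 0.016  0.007 -0.018] shift [ 0.0064 -0.0265  0.002 ] pos [ 0.6663 -0.008   0.057 ] F [ -5.2 -12.1   0.2] w 0.015172486916787204
```

The lever is against the ridge. I'll push a little further.

send_rows(commands=[[1,[0,-0.006,0],[0,0,0]],[1,[0,0,0],[0,0,0]]])

```text
t: 18.0
tool_pos: [0.6661, 0.0009, 0.0569]
ee_rot: [0.002, 0.997, 0.072, -0.002]
force: [-6.7, -1.4, 3.4]
grip_width: 0.0148
finger_force: 25.5
```

send_rows(commands=[[1,[0,-0.006,0],[0,0,0]],[1,[0,0,0],[0,0,0]]])

```text
t: 18.2
tool_pos: [0.6664, 0.0072, 0.057]
ee_rot: [0.001, 0.997, 0.074, -0.001]
force: [-6.1, -3.5, 1.9]
grip_width: 0.0153
finger_force: 25.4
```

send_rows(commands=[[1,[0,0.003,0],[0,0,0]],[1,[0,0,0],[0,0,0]],[0.3,[0,0,0],[0,0,0]],[0.1,[0,0,0],[0,0,0]],[0.1,[0,0,0],[0,0,0]]])

```text
t: 18.7
tool_pos: [0.6697, 0.0101, 0.0572]
ee_rot: [-0.001, 0.997, 0.075, 0.002]
force: [-0.7, -0.2, 1.0]
grip_width: 0.0385
finger_force: 0.0
```

send_rows(commands=[[0.1,[0,0,-0.06],[0,0,0]],[0.1,[0,0,-0.08],[0,0,0]],[0.1,[-0.08,0,-0.05],[0,0,0]],[0.1,[-0.09,0,0],[0,0,0]],[0.1,[-0.09,0,0],[0,0,0]]])

```text
t: 19.2
tool_pos: [0.5403, -0.0104, 0.1527]
ee_rot: [-0.001, 0.997, 0.075, 0.002]
force: [0.2, -0.2, 1.2]
grip_width: 0.038
finger_force: 0.0
```

send_rows(commands=[[0.1,[-0.09,0,0],[0,0,0]],[0.1,[-0.09,0,0],[0,0,0]],[0.1,[0,0.09,0],[0,0,0]],[0.1,[0,0.09,0],[0,0,0]],[0.1,[0,0.09,0],[0,0,0]]])

```text
t: 19.7
tool_pos: [0.4721, -0.1571, 0.152]
ee_rot: [-0.002, 0.997, 0.077, 0.002]
force: [-0.3, -0.6, 0.6]
grip_width: 0.0382
finger_force: 0.0
```

send_rows(commands=[[0.1,[0,0.09,0],[0,0,0]],[0.1,[0,0.09,0],[0,0,0]],[0.1,[0,0,0],[0,0,0]]])

```text
t: 20.0
tool_pos: [0.4831, -0.2556, 0.1519]
ee_rot: [0.003, 0.998, 0.069, 0.001]
force: [-1.0, -0.5, 0.3]
grip_width: 0.0385
finger_force: 0.0
```

Run:
```python
from h import *
from cell import env
o=env.get_obs();print(o['t'],o['tool_pos'])
s=env.read_camera('scene');t=env.read_camera('top');pickle.dump((s,t),open('end.pkl','wb'))
p=np.load('p.npy')
# gate angle: fit of the bright arm over trough / dark knob: compare projected knob patch darkness over angles in both cameras
for c,n in((t,'top'),(s,'scene')):
    g=cv2.cvtColor(c['image'],cv2.COLOR_RGB2GRAY).astype(np.float32)
    def smp(P): u=proj(c,c2w(p,P)).astype(np.float32);return cv2.remap(g,u[:,:1],u[:,1:],1).mean()
    a=np.linspace(0,2*np.pi,16)
    r=[]
    for th in np.arange(-.3,.5,.04):
        ct,st=np.cos(th),-np.sin(th)
        R=lambda l,z:[.06+l*ct,-.074+l*st,z]
        knob=smp([[.06+.07*ct+.006*np.cos(b),-.074+.07*st+.006*np.sin(b),.098] for b in a])
        hand=smp([R(l,.066) for l in np.linspace(.015,.05,15)])
        r.append((round(th,2),int(knob),int(hand)))
    print(n,r)
# rim profile along trough's top line
g=cv2.cvtColor(t['image'],cv2.COLOR_RGB2GRAY)
a=cv2.resize(t['image'][140:225,190:297,::-1],(400,318),interpolation=cv2.INTER_CUBIC);b=cv2.resize(s['image'][165:265,200:326,::-1],(400,318),interpolation=cv2.INTER_CUBIC)
cv2.imwrite('pics/end.png',np.hstack([a,b]))
```

```text
20.0 [ 0.48310365 -0.25557292  0.15185184]
top [(np.float64(-0.3), 70, 145), (np.float64(-0.26), 73, 168), (np.float64(-0.22), 75, 194), (np.float64(-0.18), 74, 220), (np.float64(-0.14), 72, 237), (np.float64(-0.1), 70, 244), (np.float64(-0.06), 67, 246), (np.float64(-0.02), 64, 246), (np.float64(0.02), 63, 246), (np.float64(0.06), 65, 243), (np.float64(0.1), 68, 240), (np.float64(0.14), 72, 224), (np.float64(0.18), 76, 205), (np.float64(0.22), 81, 182), (np.float64(0.26), 85, 162), (np.float64(0.3), 88, 147), (np.float64(0.34), 89, 138), (np.float64(0.38), 90, 133), (np.float64(0.42), 91, 129), (np.float64(0.46), 92, 127)]
scene [(np.float64(-0.3), 148, 166), (np.float64(-0.26), 172, 184), (np.float64(-0.22), 185, 211), (np.float64(-0.18), 183, 237), (np.float64(-0.14), 165, 249), (np.float64(-0.1), 137, 246), (np.float64(-0.06), 108, 234), (np.float64(-0.02), 85, 215), (np.float64(0.02), 78, 198), (np.float64(0.06), 86, 178), (np.float64(0.1), 98, 152), (np.float64(0.14), 108, 129), (np.float64(0.18), 116, 113), (np.float64(0.22), 124, 103), (np.float64(0.26), 135, 101), (np.float64(0.3), 149, 104), (np.float64(0.34), 156, 107), (np.float64(0.38), 159, 108), (np.float64(0.42), 165, 108), (np.float64(0.46), 172, 108)]
```

View pics/end.png

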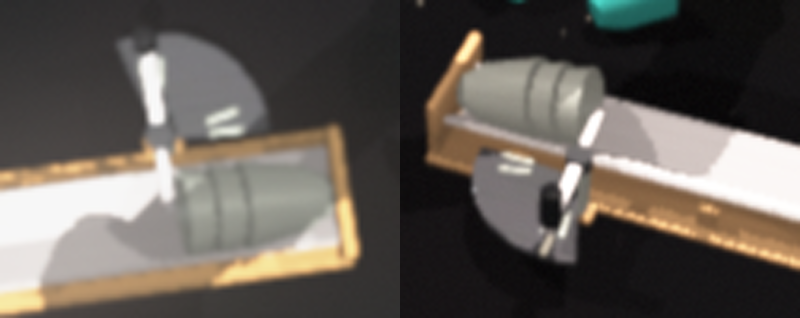

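Knob darkness is lowest at gate ≈ 0.02 rad in both cameras. The picture shows the gate across the trough behind the three nested cups, with the knob over the white line and the arm clear. I'll hand it in.

```bash
python3 -c "
from cell import env
print(env.hand_in())"
```

```text
the job is handed in; nothing more can be done
None
```

I handed the job in after about 20 s of robot time; the hand-in gave no verdict. Before it, the cameras showed the three tumblers nested against the end stop and the gate shut in the white-line notch (about 0.02 rad), and I never touched the soap or mug. I viewed 11 pictures, one over the limit of 10.

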